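Zero the bore gauge on the master ring and load the sleeves

ROBOT

A 6-joint arm with a two-finger parallel gripper is mounted at the origin on the work surface. World frame = base frame: x ahead of the robot, y to its left, z up, the work surface at z = 0. Lengths are in m, angles in degrees, forces in N, time in s.
With the tool pointing down it reaches from about 0.35 to 0.875 m from the base axis. Payload 4.2 kg.
Tool frame: the origin (TCP) lies on the centre line of the jaws, within the pads' length; the fingertips stand r.tip_extent ahead of it and the grasp point (between the pads) lies 11 mm behind it (r.tip_extent is the distance from the TCP to the fingertips, in m); z points along the fingers, y is the line along which they close (so a half turn about z gives the same grasp; the last joint's range is limited). The gripper opens to 87 mm and grips with 3 to 60 N. Pads are 19 mm wide; open, the fingers measure 117 mm over their backs; the gripper's body (75 mm by 190 mm) begins 51 mm behind the grasp point.
Start: joints at [-60.871, 22.042, 0.453, 0, -68.411, -14.817], TCP at [0.155, -0.606, 0.231] pointing down, gripper open.
Joint ranges: [-179.83, 179.83], [-69.29, 118.12], [-61.27, 80.66], [-181.25, 117.63], [-171.15, -9.14], [-177.46, 177.46]. Speed limits (degrees/s): [159.86, 159.86, 180, 180, 180, 180].

INTERFACE

Orientations are given as a 3x3 rotation matrix whose columns are the frame's x, y, z axes.
In Python, from station import r gives the robot as it stands.
- The arm moves only by the shell command python3 -m jog 'ROWS'. ROWS is text: rows parted by semicolons, each of 5 numbers parted by spaces: the opening, from 0 (shut) to 1 (fully open), then the shift along the world's x, y, z in mm, then the turn about the world's z in degrees. In form: hand dx dy dz roll; .... A call has 1 to 5 rows; each row shifts and turns the commanded pose from where the row before left it; what a row does not reach is not made up. A row lasts 1/8 s, in which the tool goes at most 62.5 mm and 10.7 degrees, less where a joint would pass 70% of its speed; a pose out of reach is approached as far as the arm can. A call is refused whole if a number of a shift passes 62.5 or a number of a turn 10.7, either way. A call with a gripper value outside its range is refused whole. The fingers move at their own pace and stop on an object; the grip force is fixed at half the most. Time passes only in rows, so rows that do not move let the fingers close. It gives the time, the measured TCP pose, the force, the opening and the grip force at its end, in the units of the state.
- r.sense(): the state, without advancing time (a new reading comes with each control period).
- r.capture(name): name is "scene" or "top"; returns a dict with "pixels" (480x640x3 uint8, red, green, blue), "fovy" (degrees; the focal length in pixels is half the picture's height over the tangent of half this angle, whatever the lens; pixels are square), "cx", "cy" (the principal point, pixels), "k1" (the pictures are not rectified: a ray, as slopes to the right and down, at radius r is drawn at 1 + k1 r^2 times it, then the intrinsics apply), "origin" and "orientation" of the camera in the world. Camera axes: x right, y down, z forward; pixel columns grow to the right and rows downward; lengths in m; the calibration is good to about 2 mm. A picture is of the moment at which its call begins. There is no depth.
- r.finish_job(): hands the job in; it is judged then, once.
The state is a dict: "time_s": time; "joints": joint angles; "joint_velocities": joint speeds; "effort": joint torques, N m; "tcp_pos": TCP position; "ee_rot": TCP orientation; "wrist_force": force on the tool from outside, world axes, zero at the start; "moment": the same for the moment, N m; "gripper_width": opening from 0.0 (shut) to 1.0 (fully open); "gripper_force": force on a finger pad.
Only numpy, scipy, OpenCV 4.12 (cv2) and the standard library are available. Lean on these libraries where they do the work, as an engineer would, in place of code of your own. Each camera call takes 0.05 s, during which the arm holds its last target. There are 200 camera calls.

TASK

Slide the plain steel master ring fully down over one of the four gauge spindles and, with it there, turn the dial's knob until the pointer stands on the zero mark; then take the master off again and stand it back in its shallow tray. Only after that, slide every brass sleeve, flange down, over a spindle of its own until it sits flat on the fixture plate, leaving the pointer on zero and the solid brass slug and the bottle standing by where they are.

Things in the scene. Friction and masses are not known exactly. Their poses are not given: they have to be found in the camera images.
- fixture: fixed aluminium plate 90 x 350 x 25 mm carrying four upright steel spindles in a row along its long side (its y axis). Origin: centre of its underside; z up
- spindle0 (a point): spindle 0 of the fixture (counted along the fixture's +y; neighbours 88 mm apart): point on the spindle's axis at the top of the plate, where a part seats. The spindle is 26 mm in diameter and rises 72 mm above this point, the upper 12 mm tapering to 12 mm across
- spindle1 (a point): spindle 1 of the fixture (counted along the fixture's +y; neighbours 88 mm apart): point on the spindle's axis at the top of the plate, where a part seats. The spindle is 26 mm in diameter and rises 72 mm above this point, the upper 12 mm tapering to 12 mm across
- spindle2 (a point): spindle 2 of the fixture (counted along the fixture's +y; neighbours 88 mm apart): point on the spindle's axis at the top of the plate, where a part seats. The spindle is 26 mm in diameter and rises 72 mm above this point, the upper 12 mm tapering to 12 mm across
- spindle3 (a point): spindle 3 of the fixture (counted along the fixture's +y; neighbours 88 mm apart): point on the spindle's axis at the top of the plate, where a part seats. The spindle is 26 mm in diameter and rises 72 mm above this point, the upper 12 mm tapering to 12 mm across
- dial: fixed grey gauge unit, 150 x 150 x 45 mm, with a white round dial face (140 mm across, 3 mm thick) on top, 15 thin graduation ticks and one bold black bar at the rim, the zero mark, which lies on the unit's +x side of the dial centre. Origin: centre of its underside, on the knob's axis; z up
- zero_knob (a joint): angle of the dial's knob and pointer: 0 with the pointer on the zero mark, positive counter-clockwise seen from above, stops at +-2.6. The pointer, dark, sticks out from one end of the knob's bar, in line with it, and lies along the dial unit's +x at 0
- knob_grip (a point): centre of the knob's grip, on its turning axis, 10 mm below its top: a black upright bar 50 mm long, 16 mm thick, its flat sides from 58 to 92 mm above the table, on a 40 mm round foot; x along the bar towards the pointer, z up
- tray: fixed shallow square wooden tray, 120 x 120 mm outside, 14 mm high, walls and floor 4 mm thick. Origin: centre of its underside
- tray_in (a point): centre of the tray's floor, on its upper side (4 mm above the table)
- master: steel master ring (setting ring): plain tube without flange, 58 mm outside diameter, 60 mm tall, bore 29 mm, 0.6 kg, standing in the tray. Origin: centre of its underside; z along the bore, up
- sleeve0: flanged brass sleeve standing on the table, flange down: bored tube 60 mm tall, 46 mm outside diameter, with a flange 64 mm in diameter and 8 mm thick at its foot, through bore 29 mm, about 0.5 kg. Origin: centre of the underside of the flange; z along the bore, pointing from the flange to the plain end. May be absent
- sleeve1: flanged brass sleeve standing on the table, flange down: bored tube 60 mm tall, 46 mm outside diameter, with a flange 64 mm in diameter and 8 mm thick at its foot, through bore 29 mm, about 0.5 kg. Origin: centre of the underside of the flange; z along the bore, pointing from the flange to the plain end. May be absent
- sleeve2: flanged brass sleeve standing on the table, flange down: bored tube 60 mm tall, 46 mm outside diameter, with a flange 64 mm in diameter and 8 mm thick at its foot, through bore 29 mm, about 0.5 kg. Origin: centre of the underside of the flange; z along the bore, pointing from the flange to the plain end. May be absent
- sleeve3: flanged brass sleeve standing on the table, flange down: bored tube 60 mm tall, 46 mm outside diameter, with a flange 64 mm in diameter and 8 mm thick at its foot, through bore 29 mm, about 0.5 kg. Origin: centre of the underside of the flange; z along the bore, pointing from the flange to the plain end. May be absent
- brass_slug: solid brass slug 40 mm in diameter, 70 mm tall, no bore; not part of the job. Origin: centre of its underside
- oil_bottle: small bottle 48 mm in diameter, 110 mm tall; not part of the job. Origin: centre of its underside
There are look-alikes about, which are no part of the job. Leave any purple look-alike of the sleeve1 alone.

How it is judged (in metres and radians):
On the way, in this order (a step that is already met when the one before it is completed fails the run):
1. the master ring sits fully down on one spindle, with no sleeve on any spindle yet (((horizontal distance between master and spindle0 below 0.004 m and z of master in the frame of spindle0 below 0.004 m and angle between master's own z axis and vertical below 0.06 rad) or (horizontal distance between master and spindle1 below 0.004 m and z of master in the frame of spindle1 below 0.004 m and angle between master's own z axis and vertical below 0.06 rad) or (horizontal distance between master and spindle2 below 0.004 m and z of master in the frame of spindle2 below 0.004 m and angle between master's own z axis and vertical below 0.06 rad) or (horizontal distance between master and spindle3 below 0.004 m and z of master in the frame of spindle3 below 0.004 m and angle between master's own z axis and vertical below 0.06 rad)) and horizontal distance between each of sleeve0, sleeve1, sleeve2, sleeve3 and spindle0 above 0.03 m and horizontal distance between each of sleeve0, sleeve1, sleeve2, sleeve3 and spindle1 above 0.03 m and horizontal distance between each of sleeve0, sleeve1, sleeve2, sleeve3 and spindle2 above 0.03 m and horizontal distance between each of sleeve0, sleeve1, sleeve2, sleeve3 and spindle3 above 0.03 m), for 0.3 s.
2. with the master on the spindle and no sleeve loaded, the pointer is turned to zero (within 0.08 rad) and stays there (all of step 1 and value of joint zero_knob between -0.08 and 0.08 rad), for 0.5 s.
3. the master stands back in its tray, with no sleeve on any spindle yet (horizontal distance between master and tray_in below 0.035 m and z of master in the frame of tray_in below 0.006 m and angle between master's own z axis and vertical below 0.08 rad and horizontal distance between each of sleeve0, sleeve1, sleeve2, sleeve3 and spindle0 above 0.03 m and horizontal distance between each of sleeve0, sleeve1, sleeve2, sleeve3 and spindle1 above 0.03 m and horizontal distance between each of sleeve0, sleeve1, sleeve2, sleeve3 and spindle2 above 0.03 m and horizontal distance between each of sleeve0, sleeve1, sleeve2, sleeve3 and spindle3 above 0.03 m), for 0.3 s.
At the end, for the whole second after the job is handed in: every sleeve present sits at rest on its own spindle (4 mm from its axis, 4 mm above the plate, 0.06 rad tilt at most), flange down; the pointer is within 0.08 rad of zero; the master stands upright in its tray (within 35 mm of its centre, 6 mm of its floor) (((horizontal distance between sleeve0 and spindle0 below 0.004 m and z of sleeve0 in the frame of spindle0 below 0.004 m and angle between sleeve0's own z axis and vertical below 0.06 rad) or (horizontal distance between sleeve0 and spindle1 below 0.004 m and z of sleeve0 in the frame of spindle1 below 0.004 m and angle between sleeve0's own z axis and vertical below 0.06 rad) or (horizontal distance between sleeve0 and spindle2 below 0.004 m and z of sleeve0 in the frame of spindle2 below 0.004 m and angle between sleeve0's own z axis and vertical below 0.06 rad) or (horizontal distance between sleeve0 and spindle3 below 0.004 m and z of sleeve0 in the frame of spindle3 below 0.004 m and angle between sleeve0's own z axis and vertical below 0.06 rad)) and ((horizontal distance between sleeve1 and spindle0 below 0.004 m and z of sleeve1 in the frame of spindle0 below 0.004 m and angle between sleeve1's own z axis and vertical below 0.06 rad) or (horizontal distance between sleeve1 and spindle1 below 0.004 m and z of sleeve1 in the frame of spindle1 below 0.004 m and angle between sleeve1's own z axis and vertical below 0.06 rad) or (horizontal distance between sleeve1 and spindle2 below 0.004 m and z of sleeve1 in the frame of spindle2 below 0.004 m and angle between sleeve1's own z axis and vertical below 0.06 rad) or (horizontal distance between sleeve1 and spindle3 below 0.004 m and z of sleeve1 in the frame of spindle3 below 0.004 m and angle between sleeve1's own z axis and vertical below 0.06 rad)) and ((horizontal distance between sleeve2 and spindle0 below 0.004 m and z of sleeve2 in the frame of spindle0 below 0.004 m and angle between sleeve2's own z axis and vertical below 0.06 rad) or (horizontal distance between sleeve2 and spindle1 below 0.004 m and z of sleeve2 in the frame of spindle1 below 0.004 m and angle between sleeve2's own z axis and vertical below 0.06 rad) or (horizontal distance between sleeve2 and spindle2 below 0.004 m and z of sleeve2 in the frame of spindle2 below 0.004 m and angle between sleeve2's own z axis and vertical below 0.06 rad) or (horizontal distance between sleeve2 and spindle3 below 0.004 m and z of sleeve2 in the frame of spindle3 below 0.004 m and angle between sleeve2's own z axis and vertical below 0.06 rad)) and ((horizontal distance between sleeve3 and spindle0 below 0.004 m and z of sleeve3 in the frame of spindle0 below 0.004 m and angle between sleeve3's own z axis and vertical below 0.06 rad) or (horizontal distance between sleeve3 and spindle1 below 0.004 m and z of sleeve3 in the frame of spindle1 below 0.004 m and angle between sleeve3's own z axis and vertical below 0.06 rad) or (horizontal distance between sleeve3 and spindle2 below 0.004 m and z of sleeve3 in the frame of spindle2 below 0.004 m and angle between sleeve3's own z axis and vertical below 0.06 rad) or (horizontal distance between sleeve3 and spindle3 below 0.004 m and z of sleeve3 in the frame of spindle3 below 0.004 m and angle between sleeve3's own z axis and vertical below 0.06 rad)) and value of joint zero_knob between -0.08 and 0.08 rad and horizontal distance between master and tray_in below 0.035 m and z of master in the frame of tray_in below 0.006 m and angle between master's own z axis and vertical below 0.08 rad and linear speed of each of sleeve0, sleeve1, sleeve2, sleeve3, master below 0.02 m/s); the robot touches nothing.
It fails at once if a bystander (brass slug or bottle) is pushed more than 50 mm away or knocked over (distance of any of brass_slug, oil_bottle from where it was at the start of the episode above 0.05 m or angle between any of brass_slug, oil_bottle's own z axis and vertical above 0.6 rad).
Of sleeve0, sleeve1, sleeve2, sleeve3 only 3 to 4 are there at a start; the rules pass over those that are not, and their reading is None.
At some moment in a run one of sleeve0, sleeve1, sleeve2, sleeve3 may be knocked a few centimetres aside while the robot is not near it.
Once in a run the grip may slacken for a moment while it holds something.
It also fails if it takes over 208 s, if anything falls off the work surface, if the arm or the gripper's body presses on something with over 40 N, if the wrist force passes 120 N, or if a joint passes its speed limit or range.

## Working session

There is one attempt and no reset: what is moved stays moved. The work goes in short steps, Python scripts to look and compute and a shell command to move; the robot and the scene stay as the last step left them, time stands still between calls to the robot, and variables do not carry over. Pictures are saved under pics/ and viewed, at most 14 in all, crops included, and the job is handed in when it is done.

```bash
ls; mkdir -p pics
python3 - <<'E'
from station import r
import cv2
print(r.tip_extent, r.sense())
for n in ("scene","top"):
    c=r.capture(n); cv2.imwrite(f"pics/{n}0.png",c["pixels"][:,:,::-1])
    print(n,{k:v for k,v in c.items() if k!="pixels"})
E
```

```text
pics
0.008 {'time_s': 0.0, 'joints': array([-6.08731100e+01,  2.20915084e+01,  3.77999599e-01, -3.01470288e-02,
       -6.84111115e+01, -1.48154317e+01]), 'joint_velocities': array([-0.00351749, -0.02572699, -0.16994951,  0.02179766, -0.09862357,
       -0.04566021]), 'effort': array([ 1.41848082e-03, -3.90661919e+01,  1.87402439e+01,  4.21969593e+00,
        1.10295473e-02, -1.91135400e-04]), 'tcp_pos': array([ 0.15435552, -0.60501912,  0.22943656]), 'ee_rot': array([[-9.69014259e-01, -2.47003982e-01, -6.31280147e-04],
       [-2.47004774e-01,  9.69011904e-01,  2.13808738e-03],
       [ 8.36018823e-05,  2.22776637e-03, -9.99997515e-01]]), 'wrist_force': array([-0.67773277, -0.75305651, -0.85312887]), 'moment': array([-0.015472  , -0.00652329,  0.10086477]), 'gripper_force': 0.0, 'gripper_width': 0.9974662027758439}
scene {'fovy': 48.608692651729115, 'cx': 316.2428547355398, 'cy': 242.87070942170396, 'k1': 0.011811427811920528, 'origin': array([ 1.02607521, -0.48119499,  1.09068948]), 'orientation': array([[ 0.67640102,  0.60663429, -0.41770384],
       [ 0.73651826, -0.5534421 ,  0.38889934],
       [ 0.00474479, -0.57069841, -0.82114603]])}
top {'fovy': 46.2574617060397, 'cx': 313.69854149817303, 'cy': 233.81812389667334, 'k1': -0.10410041656909026, 'origin': array([0.37920734, 0.00303577, 1.21379094]), 'orientation': array([[ 0.01638367, -0.99415867,  0.1066776 ],
       [-0.99967186, -0.01838817, -0.01783372],
       [ 0.01969115, -0.10635042, -0.99413372]])}
```

View pics/top0.png

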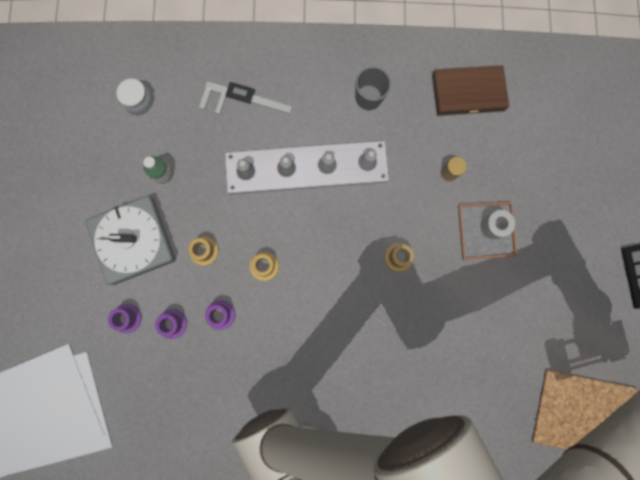

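View pics/scene0.png

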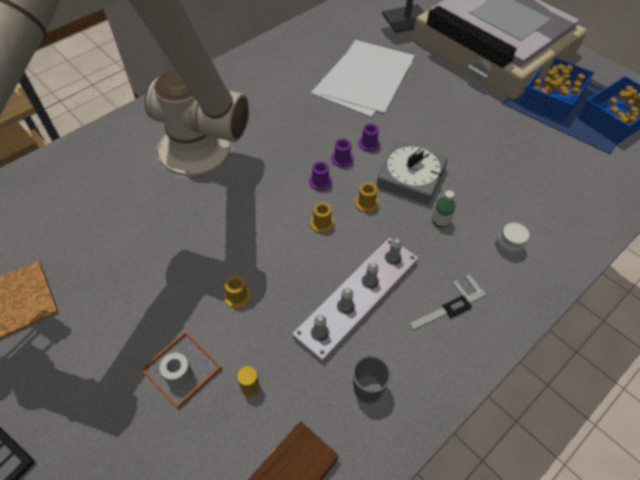

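Top view: master ring (501,223) in the tray (488,231), brass sleeves at (203,250), (263,265) and (400,257), fixture at (306,167), and the dial at (127,239) with its zero bar near (118,211) and its pointer to the left. The slug is at (456,167), the bottle at (155,165), and the three purple look-alikes are along the bottom left. The scene view agrees: three brass sleeves.

```bash
cat > h.py <<'E'
import numpy as np, cv2
from station import r
def K(c):
    f=240/np.tan(np.radians(c["fovy"]/2)); return np.array([[f,0,c["cx"]],[0,f,c["cy"]],[0,0,1]]),np.array([c["k1"],0,0,0,0.])
def cast(c,uv,z):
    k,d=K(c); p=cv2.undistortPoints(np.float64(uv).reshape(-1,1,2),k,d)[:,0]
    v=np.c_[p,np.ones(len(p))]@c["orientation"].T; o=c["origin"]
    return o+v*((z-o[2])/v[:,2])[:,None]
def proj(c,P):
    k,d=K(c); R=c["orientation"].T; return cv2.projectPoints(np.float64(P).reshape(-1,1,3),cv2.Rodrigues(R)[0],-R@c["origin"],k,d)[0][:,0]
def blobs(m,a):
    cs,_=cv2.findContours(m.astype(np.uint8),cv2.RETR_EXTERNAL,cv2.CHAIN_APPROX_NONE)
    return [q for q in cs if cv2.contourArea(q)>a]
def fitc(P):  # circle through points
    A=np.c_[2*P[:,:2],np.ones(len(P))]; s=np.linalg.lstsq(A,(P[:,:2]**2).sum(1),rcond=None)[0]
    return s[:2],np.sqrt(s[2]+s[:2]@s[:2])
E
python3 - <<'E'
from h import *
c=r.capture("top"); im=c["pixels"]; hsv=cv2.cvtColor(im,cv2.COLOR_RGB2HSV); H,S,V=cv2.split(hsv)
for q in blobs((H>12)&(H<32)&(S>110)&(V>50),60):
    uv=q[:,0]; P=cast(c,cv2.convexHull(q)[:,0],.006); ce,R=fitc(P); print("brass",uv.mean(0).round(),cv2.contourArea(q),ce.round(4),(R*1e3).round(1))
m=(S<45)&(V>135)
for q in blobs(m,150):
    uv=q[:,0]; (x,y),(w,h),a=cv2.minAreaRect(q)
    print("bright",uv.mean(0).round(),cv2.contourArea(q),round(w),round(h))
    u=uv.mean(0)
    if abs(u-[306,167]).max()<12:
        b=cast(c,cv2.boxPoints(((x,y),(w,h),a)),.025); print(" plate corners",b[:,:2].round(4).tolist(),"edges",np.linalg.norm(np.roll(b,1,0)-b,axis=1).round(4))
    if abs(u-[501,223]).max()<12: print(" master",fitc(cast(c,uv,.064)))
    if abs(u-[127,239]).max()<12: print(" dial",fitc(cast(c,cv2.convexHull(q)[:,0],.048)))
for q in blobs((H<12)&(S>80)&(V>60),30): print("red",q[:,0].mean(0).round(),cast(c,cv2.boxPoints(cv2.minAreaRect(q)),.014)[:,:2].round(3).tolist())
a=cv2.resize(im[185:295,75:180],None,fx=5,fy=5,interpolation=cv2.INTER_CUBIC); cv2.imwrite("pics/dial1.png",a[:,:,::-1])
b=cv2.resize(im[130:290,180:530],None,fx=2.28,fy=2.28,interpolation=cv2.INTER_CUBIC); cv2.imwrite("pics/mid1.png",b[:,:,::-1])
E
```

```text
brass [264. 266.] 513.0 [0.4378 0.0874] 28.2
brass [395. 263.] 71.0 [ 0.4599 -0.2017] 26.5
brass [203. 251.] 515.0 [0.4679 0.2195] 28.4
brass [456. 166.] 200.0 [ 0.6664 -0.3319] 18.7
bright [610. 476.] 211.5 13 31
bright [633. 458.] 521.0 44 20
bright [443. 467.] 2309.0 48 112
bright [259. 458.] 1035.0 51 36
bright [ 49. 413.] 10789.5 114 116
bright [149. 286.] 230.0 40 18
bright [303. 278.] 445.0 44 33
bright [503. 223.] 558.0 26 28
 master (array([ 0.53272094, -0.41333632]), np.float64(0.028726441302339402))
bright [131. 240.] 3659.5 67 68
 dial (array([0.48221886, 0.3680065 ]), np.float64(0.07644762895648519))
bright [270. 214.] 1916.0 52 88
bright [310. 147.] 9524.5 89 175
bright [280. 104.] 392.0 46 18
bright [213.  96.] 403.5 23 29
bright [129.  91.] 641.0 28 29
bright [323.  13.] 16329.0 38 639
red [470.  89.] [[0.886, -0.285], [0.904, -0.449], [0.802, -0.451], [0.786, -0.289]]
```

View pics/dial1.png

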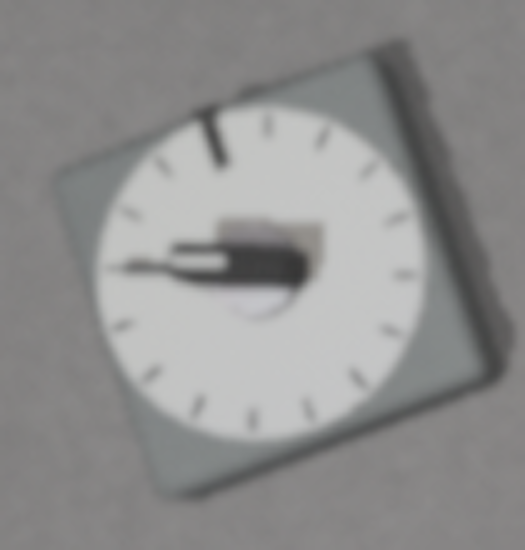

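View pics/mid1.png

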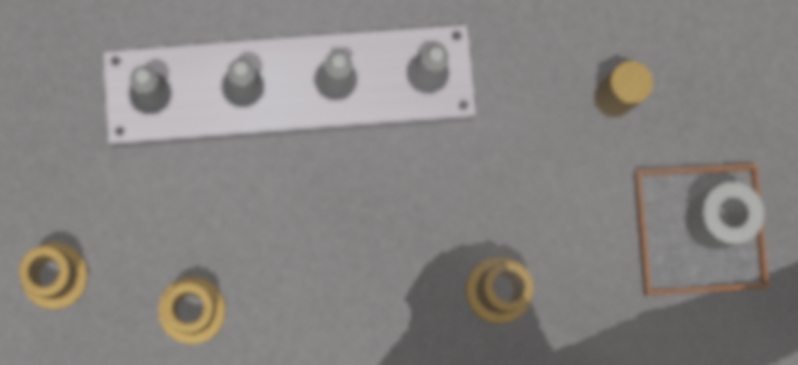

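The dial crop shows the zero bar at about (117.4,212.6) and the pointer along the −u direction, tip about (98,238). The mid crop shows plate corners at about (226,153), (384,141), (388,180), (228,192), the master's top centre at (501.9,223.0) and the tray around (488,230).

Run:
```python
from h import *
c=r.capture("top"); im=c["pixels"]; H,S,V=cv2.split(cv2.cvtColor(im,cv2.COLOR_RGB2HSV))
s=r.capture("scene")
g=lambda l:np.array(l)/2.28+[179.8,129.8]
T=cast(c,g([(638,170),(754,164),(768,286),(646,294)]),.014); tc=T.mean(0); print("tray",tc.round(4),np.linalg.norm(np.roll(T,1,0)-T,axis=1).round(3))
for t in (150,160,170,180):
  for q in blobs((S<45)&(V>t),1500):
    if abs(q[:,0].mean(0)-[306,167]).max()<25:
      b=cast(c,cv2.boxPoints(cv2.minAreaRect(q)),.025)[:,:2]; print(t,b.mean(0).round(4),np.linalg.norm(np.roll(b,1,0)-b,axis=1).round(4))
P=cast(c,g([(104,52),(466,26),(475,115),(109,143)]),.025)[:,:2]; print("plate",P.round(4).tolist(),P.mean(0).round(4),np.linalg.norm(np.roll(P,1,0)-P,axis=1).round(4))
tips=g([(148,82),(240,73),(338,62),(435,55)])
tp=cast(c,tips,.097)[:,:2]; print("spindle tips",tp.round(4).tolist(),np.linalg.norm(np.diff(tp,axis=0),axis=1).round(4))
F=cast(c,g([(53.5,275),(191.5,310.5),(500.5,290)]),.006); print("flange",F.round(4).tolist())
R=cast(c,g([(44,269),(189,307),(505,284)]),.06); print("rim top",R.round(4).tolist())
M=cast(c,g([(734,212)]),.064); print("master",M.round(4))
d=lambda l:np.array(l)/5+[74.6,184.6]
D=cast(c,d([(262,272)]),.048)[0]; Z=cast(c,d([(212,138)]),.048)[0]
Q=cast(c,d([(55,177),(377,52),(500,370),(175,497)]),.045);print("dial",D.round(4),Q.mean(0).round(4),np.linalg.norm(np.roll(Q,1,0)-Q,axis=1).round(3))
v=Q[1]-Q[2];w=Q[0]-Q[3];an=lambda v:np.degrees(np.arctan2(v[1],v[0])).round(1)
print("zero dir",an(Z-D),an(v),an(w))
B=cast(c,d([(300,267),(110,266)]),.06); print("ptr",an(B[1]-B[0]))
o=s["pixels"].copy()
pts=[[*M[0,:2],.064],[*tc[:2],.004],[D[0],D[1],.048]]+[[*p,.097] for p in tp]+[[*p[:2],.06] for p in F]+[[*p,.025] for p in P]
for u in proj(s,pts): cv2.drawMarker(o,tuple(int(round(x)) for x in u),(255,0,0),0,7,1)
a=cv2.resize(o[130:410,130:460],None,fx=2.1,fy=2.1,interpolation=cv2.INTER_CUBIC); cv2.imwrite("pics/chk.png",a[:,:,::-1])
```

```text
tray [ 0.5236 -0.3985  0.014 ] [0.119 0.115 0.119 0.12 ]
150 [ 6.54e-01 -1.00e-04] [0.0906 0.3523 0.0913 0.3489]
160 [ 0.6539 -0.    ] [0.088  0.3508 0.0887 0.3475]
170 [ 0.6537 -0.    ] [0.0866 0.348  0.0873 0.3448]
180 [6.533e-01 1.000e-04] [0.0846 0.3458 0.0853 0.3427]
plate [[0.6801, 0.1758], [0.7128, -0.1688], [0.6262, -0.1773], [0.5924, 0.1678]] [ 6.529e-01 -6.000e-04] [0.088  0.3461 0.087  0.3468]
spindle tips [[0.6352, 0.1251], [0.6449, 0.0435], [0.6567, -0.0436], [0.6652, -0.1304]] [0.0822 0.0879 0.0872]
flange [[0.4684, 0.2189, 0.006], [0.4374, 0.0874, 0.006], [0.4618, -0.2048, 0.006]]
rim top [[0.4697, 0.218, 0.06], [0.4379, 0.086, 0.06], [0.4636, -0.1996, 0.06]]
master [[ 0.5332 -0.4124  0.064 ]]
dial [0.4861 0.3732 0.048 ] [0.4861 0.3684 0.045 ] [0.146 0.147 0.146 0.146]
zero dir 23.5 23.6 23.9
ptr 90.8
```

View pics/chk.png

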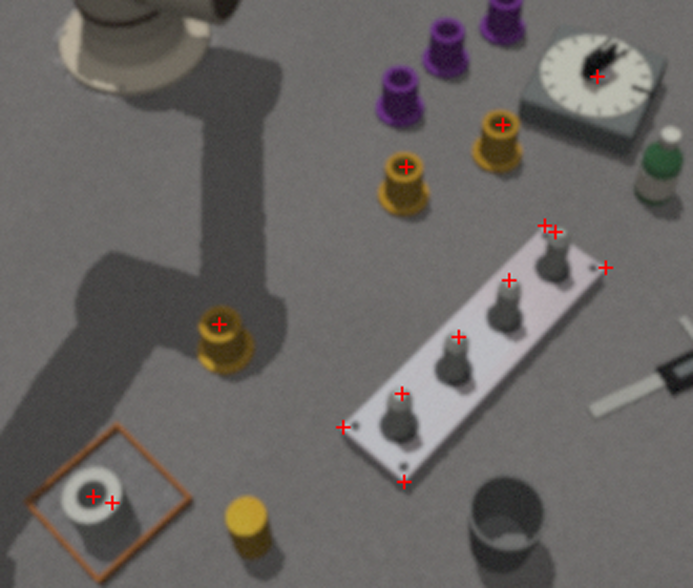

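The overlay agrees between the two views to about 3 mm. I'm moving above the master with the jaws closing along the fixture's x.

```bash
python3 -m jog '1 38 19 0 8; 1 38 19 0 8; 1 38 19 0 8; 1 38 19 0 8; 1 38 19 0 8'; python3 -m jog '1 38 19 0 8; 1 38 19 0 8; 1 38 19 0 8.5; 1 38 19 0 8.5; 1 37 21 0 8.2'; python3 -m jog '1 0 0 -25 0;1 0 0 -25 0;1 0 0 0 0'
```

```text
time_s: 0.88
tcp_pos: [0.3456, -0.5098, 0.2305]
ee_rot: [[-0.58, -0.815, -0.0], [-0.815, 0.58, 0.0], [-0.0, 0.0, -1.0]]
wrist_force: [-0.5, -0.5, 0.5]
gripper_width: 1.0
gripper_force: 0.0
time_s: 1.5
tcp_pos: [0.5346, -0.4128, 0.2303]
ee_rot: [[0.101, -0.995, -0.0], [-0.995, -0.101, 0.0], [-0.0, 0.0, -1.0]]
wrist_force: [0.2, -0.8, 0.1]
gripper_width: 1.002
gripper_force: 0.0
time_s: 1.88
tcp_pos: [0.5324, -0.4126, 0.1779]
ee_rot: [[0.096, -0.995, -0.005], [-0.995, -0.096, 0.003], [-0.003, 0.005, -1.0]]
wrist_force: [0.7, 0.8, 0.3]
gripper_width: 1.001
gripper_force: 0.0
```

```bash
python3 -m jog '1 0 0 -45 0;1 0 0 -45 0;1 0 0 -35 0;1 0 0 -22 0;1 0 0 0 0'; python3 -m jog '0 0 0 0 0;0 0 0 0 0;0 0 0 0 0;0 0 0 0 0;0 0 0 0 0'; python3 -m jog '0 0 0 20 0;0 0 0 40 0;0 0 0 40 0;0 0 0 20 0;0 0 0 0 0'
```

```text
time_s: 2.5
tcp_pos: [0.5329, -0.4136, 0.0327]
ee_rot: [[0.096, -0.995, -0.002], [-0.995, -0.096, 0.001], [-0.001, 0.002, -1.0]]
wrist_force: [-0.1, -0.7, -0.2]
gripper_width: 0.999
gripper_force: 0.0
time_s: 3.12
tcp_pos: [0.5327, -0.4138, 0.0344]
ee_rot: [[0.096, -0.995, -0.001], [-0.995, -0.096, -0.0], [-0.0, 0.001, -1.0]]
wrist_force: [-2.8, -0.6, 6.2]
gripper_width: 0.665
gripper_force: 30.0
time_s: 3.75
tcp_pos: [0.5341, -0.4133, 0.1536]
ee_rot: [[0.096, -0.995, 0.002], [-0.995, -0.096, 0.0], [0.0, -0.002, -1.0]]
wrist_force: [-1.2, 0.4, -6.8]
gripper_width: 0.661
gripper_force: 30.0
```

```bash
python3 -m jog '0 18 40 0 0;0 19 40 0 0;0 19 40 0 0;0 19 40 0 0;0 19 40 0 0'; python3 -m jog '0 19 40 0 0;0 18 42 0 0;0 0 0 0 0;0 0 0 0 0';python3 - <<'E'
from h import *
for n,(x,y,w,h) in dict(top=(320,110,110,90),scene=(230,230,150,150)).items():
    c=r.capture(n)["pixels"][y:y+h,x:x+w]; cv2.imwrite(f"pics/{n}2.png",cv2.resize(c,None,fx=4,fy=4,interpolation=cv2.INTER_CUBIC)[:,:,::-1])
a=cv2.imread("pics/top2.png");b=cv2.imread("pics/scene2.png");H=max(a.shape[0],b.shape[0])
pad=lambda i:cv2.copyMakeBorder(i,0,H-i.shape[0],0,0,0)
m=np.hstack([pad(a),pad(b)]);cv2.imwrite("pics/m2.png",cv2.resize(m,None,fx=.75,fy=.75))
E
```

```text
time_s: 4.38
tcp_pos: [0.6266, -0.2115, 0.1499]
ee_rot: [[0.095, -0.995, -0.005], [-0.995, -0.095, 0.002], [-0.002, 0.005, -1.0]]
wrist_force: [-0.4, -0.1, -5.4]
gripper_width: 0.665
gripper_force: 30.0
time_s: 4.88
tcp_pos: [0.6632, -0.1312, 0.1508]
ee_rot: [[0.096, -0.995, -0.005], [-0.995, -0.096, 0.001], [-0.001, 0.005, -1.0]]
wrist_force: [-0.5, -1.0, -6.3]
gripper_width: 0.663
gripper_force: 30.0
```

View pics/m2.png

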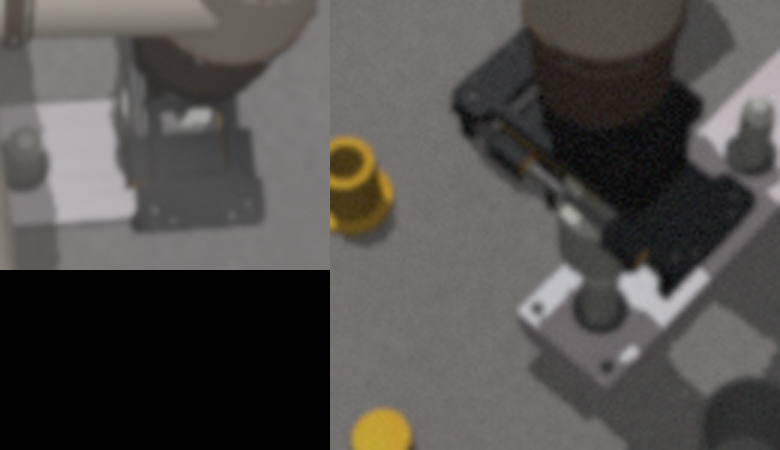

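The picture shows the master hanging squarely over spindle 0. I'm lowering it and watching the force.

```bash
python3 -m jog '0 0 0 -12 0;0 0 0 -10 0;0 0 0 -6 0;0 0 0 -6 0;0 0 0 0 0'; python3 -m jog '0 0 0 -5 0;0 0 0 -5 0;0 0 0 0 0'
```

```text
time_s: 5.6
tcp_pos: [0.6642, -0.1316, 0.1189]
ee_rot: [[0.096, -0.995, -0.001], [-0.995, -0.096, 0.0], [-0.0, 0.001, -1.0]]
wrist_force: [-0.1, 1.0, -5.5]
gripper_width: 0.665
gripper_force: 30.0
time_s: 5.98
tcp_pos: [0.6651, -0.1318, 0.1094]
ee_rot: [[0.096, -0.995, 0.001], [-0.995, -0.096, -0.0], [0.0, -0.001, -1.0]]
wrist_force: [2.0, -1.9, -8.5]
gripper_width: 0.661
gripper_force: 30.0
```

```bash
python3 -m jog '0 0 0 -5 0;0 0 0 -5 0;0 0 0 -5 0;0 0 0 0 0'; python3 -m jog '0 0 0 -10 0;0 0 0 -10 0;0 0 0 -10 0;0 0 0 -5 0;0 0 0 0 0'
```

```text
time_s: 6.48
tcp_pos: [0.6651, -0.1318, 0.0941]
ee_rot: [[0.096, -0.995, 0.001], [-0.995, -0.096, -0.0], [0.0, -0.001, -1.0]]
wrist_force: [2.8, -2.6, -7.1]
gripper_width: 0.665
gripper_force: 30.0
time_s: 7.1
tcp_pos: [0.6652, -0.1319, 0.0587]
ee_rot: [[0.096, -0.995, 0.001], [-0.995, -0.096, -0.0], [0.001, -0.001, -1.0]]
wrist_force: [6.1, -4.2, -6.3]
gripper_width: 0.669
gripper_force: 30.0
```

```bash
python3 -m jog '0 1 -1 -3 0;0 0 0 -2 0;0 0 0 0 0'; python3 -m jog '1 0 0 0 0;1 0 0 0 0;1 0 0 0 0;1 0 0 0 0;1 0 0 0 0'
```

```text
time_s: 7.48
tcp_pos: [0.665, -0.1324, 0.0554]
ee_rot: [[0.096, -0.995, -0.001], [-0.995, -0.096, -0.0], [-0.0, 0.001, -1.0]]
wrist_force: [-1.0, -0.3, 3.6]
gripper_width: 0.674
gripper_force: 3.0
time_s: 8.1
tcp_pos: [0.6655, -0.1326, 0.0544]
ee_rot: [[0.096, -0.995, -0.0], [-0.995, -0.096, 0.0], [-0.0, 0.0, -1.0]]
wrist_force: [-0.5, -1.0, 0.0]
gripper_width: 0.992
gripper_force: 0.0
```

```bash
python3 -m jog '1 0 0 30 0;1 0 0 50 0;1 0 0 50 0;1 -20 0 40 0; 1 -20 0 0 0'
python3 - <<'E'
from h import *
c=r.capture("top"); im=c["pixels"]; H,S,V=cv2.split(cv2.cvtColor(im,cv2.COLOR_RGB2HSV))
for t in (165,175,185,195):
  m=((S<40)&(V>t)).astype(np.uint8)
  for q in blobs(m,1000):
    if abs(q[:,0].mean(0)-[127,239]).max()<15:
        P=cast(c,cv2.convexHull(q)[:,0],.048); ce,R=fitc(P); print(t,ce.round(4),R.round(4))
s=r.capture("scene");o=s["pixels"]
H,S,V=cv2.split(cv2.cvtColor(o,cv2.COLOR_RGB2HSV))
for t in (150,165,180):
  for q in blobs((S<40)&(V>t),800):
    if abs(q[:,0].mean(0)-[414,168]).max()<15:
        P=cast(s,cv2.convexHull(q)[:,0],.048); ce,R=fitc(P); print("s",t,ce.round(4),R.round(4))
# dark bar: top view, cast at z=.092
g=im[225:255,95:140].max(2); 
for q in blobs((g<90),20): (x,y),wh,a=cv2.minAreaRect(q); print("bar",x+95,y+225,wh,a,cast(c,[(x+95,y+225)],.085).round(4))
cr=cv2.resize(o[135:205,370:450],None,fx=8,fy=8,interpolation=cv2.INTER_CUBIC); cv2.imwrite("pics/dial3.png",cr[:,:,::-1])
E
```

```text
time_s: 8.72
tcp_pos: [0.6272, -0.1328, 0.2292]
ee_rot: [[0.097, -0.995, 0.009], [-0.995, -0.097, -0.001], [0.002, -0.009, -1.0]]
wrist_force: [-0.2, 0.7, -0.9]
gripper_width: 0.997
gripper_force: 0.0
165 [0.486  0.3741] 0.069
175 [0.486  0.3741] 0.068
185 [0.4858 0.3738] 0.066
s 150 [0.4838 0.3737] 0.0695
s 165 [0.484  0.3741] 0.0679
bar 123.5 237.5 (7.0, 23.0) 90.0 [[0.4857 0.3689 0.085 ]]
```

View pics/dial3.png

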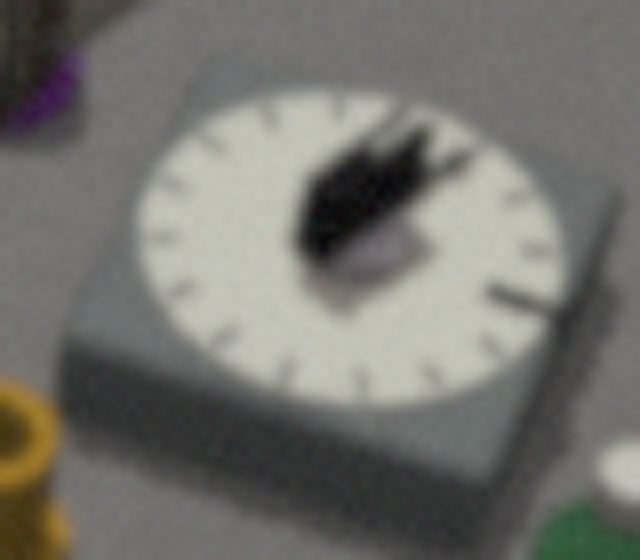

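```bash
python3 - <<'E'
from h import *
c=r.capture("top");s=r.capture("scene")
for z in (.05,.06): 
  for n,P in (("t",cast(c,[(98,238.2)],z)[0]),("s",cast(s,[(428.5,154.1)],z)[0])): print(z,n,P.round(4),np.degrees(np.arctan2(P[1]-.374,P[0]-.485)).round(1))
E
python3 -m jog '1 -14 50 -5 -1;1 -14 51 -5 -1;1 -14 51 -5 -1;1 -14 51 -5 -1;1 -14 51 -5 -0.7'; python3 -m jog '1 -14 51 -5 0;1 -14 51 0 0;1 -14 51 0 0;1 -14 51 0 0;1 -14 49 0 0'; python3 -m jog '1 0 0 0 0;1 0 0 0 0'
```

```text
0.05 t [0.4865 0.4348 0.05  ] 88.6
0.05 s [0.486  0.4329 0.05  ] 89.0
0.06 t [0.4855 0.4311 0.06  ] 89.5
0.06 s [0.4912 0.4241 0.06  ] 83.0
time_s: 9.55
tcp_pos: [0.5555, 0.1233, 0.1986]
ee_rot: [[0.014, -1.0, -0.001], [-1.0, -0.014, -0.001], [0.001, 0.001, -1.0]]
wrist_force: [0.4, 0.1, 0.2]
gripper_width: 1.001
gripper_force: 0.0
time_s: 10.18
tcp_pos: [0.4852, 0.3766, 0.1935]
ee_rot: [[0.015, -1.0, -0.001], [-1.0, -0.015, -0.001], [0.001, 0.001, -1.0]]
wrist_force: [0.1, 0.6, 0.1]
gripper_width: 0.999
gripper_force: 0.0
time_s: 10.42
tcp_pos: [0.4855, 0.3744, 0.1935]
ee_rot: [[0.015, -1.0, -0.001], [-1.0, -0.015, -0.002], [0.002, 0.001, -1.0]]
wrist_force: [-0.2, 0.5, 0.7]
gripper_width: 0.998
gripper_force: 0.0
```

```bash
python3 -m jog '1 0 0 -40 0;1 0 0 -40 0;1 0 0 -30 0;1 0 0 -14 0;1 0 0 0 0'; python3 -m jog '0 0 0 0 0;0 0 0 0 0;0 0 0 0 0;0 0 0 0 0;0 0 0 0 0'; python3 -m jog '0 0 0 0 0;0 0 0 0 0;0 0 0 0 0'
```

```text
time_s: 11.05
tcp_pos: [0.4858, 0.3734, 0.07]
ee_rot: [[0.013, -1.0, -0.001], [-1.0, -0.013, -0.001], [0.001, 0.001, -1.0]]
wrist_force: [-0.0, -0.3, 1.1]
gripper_width: 0.999
gripper_force: 0.0
time_s: 11.68
tcp_pos: [0.4855, 0.3745, 0.0707]
ee_rot: [[0.014, -1.0, 0.0], [-1.0, -0.014, 0.0], [-0.0, -0.0, -1.0]]
wrist_force: [-0.2, -0.1, -0.2]
gripper_width: 0.513
gripper_force: 0.0
time_s: 12.05
tcp_pos: [0.4854, 0.3744, 0.0705]
ee_rot: [[0.014, -1.0, -0.0], [-1.0, -0.014, -0.0], [0.0, 0.0, -1.0]]
wrist_force: [-0.1, 0.3, 0.0]
gripper_width: 0.174
gripper_force: 30.0
```

```bash
python3 -m jog '0 0 0 0 -6;0 0 0 0 -8;0 0 0 0 -8;0 0 0 0 -8;0 0 0 0 -8'; python3 -m jog '0 0 0 0 -8;0 0 0 0 -8;0 0 0 0 -8;0 0 0 0 -5.2;0 0 0 0 0';python3 -m jog '0 0 0 0 0;0 0 0 0 0;0 0 0 0 0'; python3 -c "
from station import r; s=r.sense();print(s['moment'],s['joints'])"
```

```text
time_s: 12.68
tcp_pos: [0.485, 0.3746, 0.0705]
ee_rot: [[-0.608, -0.794, -0.001], [-0.794, 0.608, -0.0], [0.001, 0.001, -1.0]]
wrist_force: [-1.0, 1.1, 0.2]
gripper_width: 0.182
gripper_force: 30.0
time_s: 13.3
tcp_pos: [0.4847, 0.3749, 0.0705]
ee_rot: [[-0.916, -0.401, -0.001], [-0.401, 0.916, 0.0], [0.001, 0.001, -1.0]]
wrist_force: [-4.4, 2.7, 0.9]
gripper_width: 0.182
gripper_force: 30.0
time_s: 13.68
tcp_pos: [0.4848, 0.3749, 0.0705]
ee_rot: [[-0.916, -0.402, -0.001], [-0.402, 0.916, 0.001], [0.001, 0.001, -1.0]]
wrist_force: [-4.8, 2.5, 1.1]
gripper_width: 0.181
gripper_force: 30.0
[ 0.76853724  1.43203625 -0.03197929] [ 5.28000904e+01  2.95831173e+01 -1.25054792e+01 -8.46015491e-02
 -4.79203589e+01 -1.19050447e+02]
```

```bash
python3 -m jog '0.5 0 0 0 0;1 0 0 0 0;1 0 0 0 0;1 0 0 0 0;1 0 0 0 0'; python3 -m jog '1 0 0 30 0;1 0 0 50 0;1 0 0 50 8;1 20 -50 0 8;1 20 -50 0 8'; python3 -m jog '1 20 -50 0 8;1 20 -50 0 8;1 20 -50 0 8;1 20 -50 0 8;1 0 0 0 8';  python3 - <<'E'
from h import *
c=r.capture("top"); im=c["pixels"]
a=cv2.resize(im[190:290,80:175],None,fx=6,fy=6,interpolation=cv2.INTER_CUBIC); cv2.imwrite("pics/dial4.png",a[:,:,::-1])
E
```

```text
time_s: 14.3
tcp_pos: [0.4856, 0.3743, 0.0705]
ee_rot: [[-0.916, -0.401, 0.0], [-0.401, 0.916, -0.0], [-0.0, -0.0, -1.0]]
wrist_force: [-0.5, -0.0, 0.7]
gripper_width: 0.662
gripper_force: 0.0
time_s: 14.92
tcp_pos: [0.5258, 0.274, 0.2015]
ee_rot: [[-0.669, -0.743, 0.001], [-0.743, 0.669, 0.001], [-0.002, -0.0, -1.0]]
wrist_force: [0.7, 0.4, -0.1]
gripper_width: 0.993
gripper_force: 0.0
time_s: 15.55
tcp_pos: [0.6063, 0.0709, 0.2002]
ee_rot: [[-0.042, -0.999, -0.0], [-0.999, 0.042, -0.0], [0.0, 0.0, -1.0]]
wrist_force: [-0.2, 0.9, -0.4]
gripper_width: 1.001
gripper_force: 0.0
```

View pics/dial4.png

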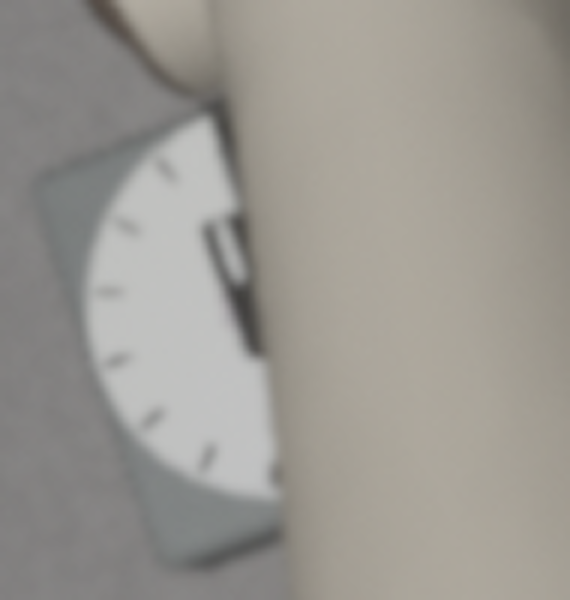

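The arm hides most of the dial here. I'll go to the master and look again from there, before touching it.

```bash
python3 -m jog '1 12 -41 0 2;1 12 -41 0 2;1 12 -41 0 2;1 12 -41 0 1.9;1 11 -40 0 0';python3 -m jog '1 0 0 0 0;1 0 0 0 0'
python3 - <<'E'
from h import *
c=r.capture("top"); im=c["pixels"]
a=cv2.resize(im[190:290,80:175],None,fx=6,fy=6,interpolation=cv2.INTER_CUBIC); cv2.imwrite("pics/dial5.png",a[:,:,::-1])
E
```

```text
time_s: 16.23
tcp_pos: [0.6648, -0.1303, 0.2006]
ee_rot: [[0.095, -0.995, 0.0], [-0.995, -0.095, 0.0], [-0.0, -0.0, -1.0]]
wrist_force: [0.0, 1.1, -0.1]
gripper_width: 1.001
gripper_force: 0.0
time_s: 16.48
tcp_pos: [0.6643, -0.129, 0.2003]
ee_rot: [[0.095, -0.995, -0.001], [-0.995, -0.095, 0.0], [-0.0, 0.001, -1.0]]
wrist_force: [-0.1, 0.5, 0.2]
gripper_width: 1.0
gripper_force: 0.0
```

View pics/dial5.png

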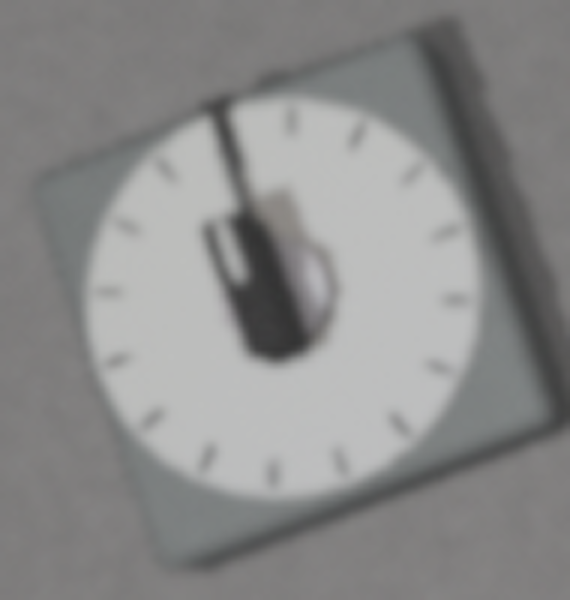

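The pointer lies on the zero bar: it runs (245,205)→(222,130) and the bar is at (215,105)–(235,165). Next I return the master.

```bash
python3 -m jog '1 1 -3 -45 0;1 0 0 -45 0;1 0 0 -36 0;1 0 0 -20 0;1 0 0 0 0'; python3 -m jog '0 0 0 0 0;0 0 0 0 0;0 0 0 0 0;0 0 0 0 0;0 0 0 0 0'; python3 -m jog '0 0 0 10 0;0 0 0 25 0;0 0 0 30 0;0 0 0 30 0;0 0 0 0 0'
```

```text
time_s: 17.15
tcp_pos: [0.6642, -0.1312, 0.0529]
ee_rot: [[0.097, -0.995, -0.004], [-0.995, -0.097, 0.0], [-0.0, 0.004, -1.0]]
wrist_force: [0.6, 0.1, 0.5]
gripper_width: 0.996
gripper_force: 0.0
time_s: 17.77
tcp_pos: [0.6651, -0.1327, 0.0553]
ee_rot: [[0.096, -0.995, -0.001], [-0.995, -0.096, -0.0], [0.0, 0.001, -1.0]]
wrist_force: [-2.2, 1.0, 4.8]
gripper_width: 0.663
gripper_force: 30.2
time_s: 18.4
tcp_pos: [0.6668, -0.1325, 0.1515]
ee_rot: [[0.096, -0.995, 0.005], [-0.995, -0.096, 0.0], [0.0, -0.005, -1.0]]
wrist_force: [0.2, 0.7, -6.1]
gripper_width: 0.662
gripper_force: 30.1
```

```bash
python3 -m jog '0 -20 -38 0 0;0 -20 -38 0 0;0 -20 -38 0 0;0 -20 -38 0 0;0 -20 -38 0 0'; python3 -m jog '0 -20 -38 0 0;0 -21 -38 0 0;0 0 0 0 0;0 0 0 -30 0;0 0 0 -40 0'; python3 -m jog '0 0 0 -25 0;0 0 0 -12 0;0 0 0 -6 0;0 0 0 0 0;0 0 0 0 0'
```

```text
time_s: 19.02
tcp_pos: [0.5634, -0.3228, 0.1465]
ee_rot: [[0.096, -0.995, -0.004], [-0.995, -0.096, 0.003], [-0.003, 0.004, -1.0]]
wrist_force: [0.8, -0.5, -6.3]
gripper_width: 0.662
gripper_force: 30.1
time_s: 19.65
tcp_pos: [0.5247, -0.3979, 0.078]
ee_rot: [[0.096, -0.995, 0.001], [-0.995, -0.096, 0.001], [-0.001, -0.001, -1.0]]
wrist_force: [0.2, 0.8, -6.6]
gripper_width: 0.664
gripper_force: 30.1
time_s: 20.27
tcp_pos: [0.5253, -0.3989, 0.0378]
ee_rot: [[0.096, -0.995, 0.002], [-0.995, -0.096, -0.001], [0.001, -0.002, -1.0]]
wrist_force: [-0.1, -0.5, -6.2]
gripper_width: 0.665
gripper_force: 30.1
```

```bash
python3 -m jog '0 0 0 -2 0;0 0 0 -2 0;0 0 0 0 0'; python3 -m jog '1 0 0 0 0;1 0 0 0 0;1 0 0 0 0;1 0 0 0 0;1 0 0 0 0'; python3 -m jog '1 0 0 30 0;1 0 0 50 0;1 0 0 50 0;1 40 0 30 0; 1 40 0 0 0';  python3 - <<'E'
from h import *
c=r.capture("top"); im=c["pixels"]; cv2.imwrite("pics/top6.png",im[:,:,::-1]); H,S,V=cv2.split(cv2.cvtColor(im,cv2.COLOR_RGB2HSV))
for q in blobs((H>12)&(H<32)&(S>90)&(V>35),60):
    (x,y),R0=cv2.minEnclosingCircle(q);P=cast(c,cv2.convexHull(q)[:,0],.006); ce,R=fitc(P); print("brass",round(x),round(y),cv2.contourArea(q),ce.round(4),(R*1e3).round(1))
E
```

```text
time_s: 20.65
tcp_pos: [0.525, -0.3988, 0.0343]
ee_rot: [[0.097, -0.995, 0.001], [-0.995, -0.097, -0.001], [0.001, -0.001, -1.0]]
wrist_force: [-0.8, 3.5, 4.3]
gripper_width: 0.662
gripper_force: 30.2
time_s: 21.28
tcp_pos: [0.5246, -0.3986, 0.0324]
ee_rot: [[0.096, -0.995, 0.0], [-0.995, -0.096, -0.0], [0.0, -0.0, -1.0]]
wrist_force: [0.1, -0.5, -0.1]
gripper_width: 0.992
gripper_force: 0.0
time_s: 21.9
tcp_pos: [0.6067, -0.3997, 0.1977]
ee_rot: [[0.096, -0.995, 0.008], [-0.995, -0.096, -0.004], [0.005, -0.007, -1.0]]
wrist_force: [0.4, -0.0, -0.4]
gripper_width: 0.999
gripper_force: 0.0
brass 584 415 6589.0 [ 0.1252 -0.6213] 122.8
brass 264 266 598.5 [0.4377 0.0876] 30.4
brass 395 258 252.0 [ 0.4611 -0.1945] 24.6
brass 212 257 599.0 [0.4541 0.199 ] 30.6
```

View pics/top6.png

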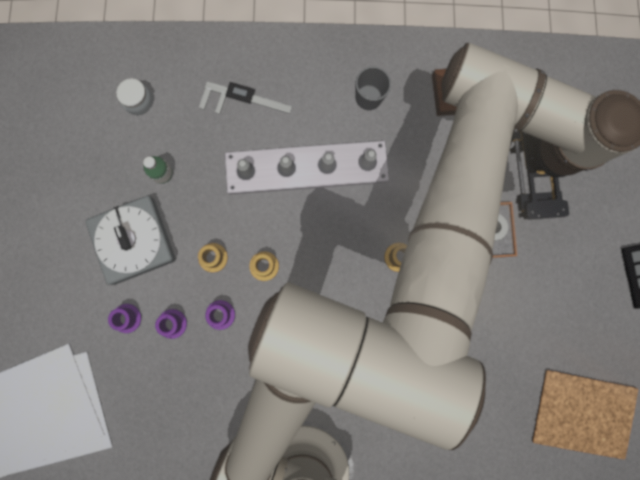

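The brass sleeve that was at (203,250) has been knocked to (212,257), world (0.454,0.199); the others are unmoved, and the pointer is on zero. I'll fetch sleeve C at (0.463,−0.2025).

```bash
python3 -m jog '1 -28 39 0 0;1 -28 39 0 0;1 -28 39 0 0;1 -29 39 0 0;1 -29 40 0 0'; python3 -m jog '1 0 0 -40 0;1 0 0 -40 0;1 0 0 -40 0;1 0 0 -30 0;1 0 0 -13 0'; python3 -m jog '0 0 0 0 0;0 0 0 0 0;0 0 0 0 0;0 0 0 0 0;0 0 0 0 0';python3 -m jog '0 0 0 0 0;0 0 0 0 0'
```

```text
time_s: 22.58
tcp_pos: [0.4612, -0.2015, 0.1923]
ee_rot: [[0.096, -0.995, -0.0], [-0.995, -0.096, 0.0], [-0.0, 0.0, -1.0]]
wrist_force: [-0.2, 0.8, 0.5]
gripper_width: 1.001
gripper_force: 0.0
time_s: 23.2
tcp_pos: [0.4614, -0.2025, 0.0279]
ee_rot: [[0.096, -0.995, -0.003], [-0.995, -0.096, 0.0], [-0.001, 0.003, -1.0]]
wrist_force: [-0.4, 0.1, 0.3]
gripper_width: 0.998
gripper_force: 0.0
time_s: 23.82
tcp_pos: [0.4616, -0.2026, 0.0299]
ee_rot: [[0.096, -0.995, -0.002], [-0.995, -0.096, 0.0], [-0.0, 0.002, -1.0]]
wrist_force: [-0.7, -1.1, 7.9]
gripper_width: 0.524
gripper_force: 29.6
time_s: 24.08
tcp_pos: [0.4615, -0.2027, 0.0299]
ee_rot: [[0.096, -0.995, -0.002], [-0.995, -0.096, 0.0], [-0.0, 0.002, -1.0]]
wrist_force: [-2.8, -0.3, 5.4]
gripper_width: 0.517
gripper_force: 30.0
```

```bash
python3 -m jog '0 0 0 20 0;0 0 0 35 0;0 0 0 40 0;0 0 0 30 0;0 0 0 0 0'; python3 -m jog '0 40 14 0 0;0 41 14 0 0;0 41 14 0 0;0 41 14 0 0;0 40 14 0 0'; python3 -m jog '0 0 0 0 0;0 0 0 -12 0;0 0 0 -12 0;0 0 0 -8 0;0 0 0 0 0'
```

```text
time_s: 24.7
tcp_pos: [0.4636, -0.2025, 0.1556]
ee_rot: [[0.096, -0.995, 0.005], [-0.995, -0.096, 0.0], [0.0, -0.005, -1.0]]
wrist_force: [0.7, 0.3, -5.6]
gripper_width: 0.519
gripper_force: 30.4
time_s: 25.32
tcp_pos: [0.6651, -0.1316, 0.15]
ee_rot: [[0.095, -0.995, -0.006], [-0.995, -0.095, 0.001], [-0.002, 0.006, -1.0]]
wrist_force: [0.6, -0.3, -5.5]
gripper_width: 0.519
gripper_force: 30.4
time_s: 25.95
tcp_pos: [0.6645, -0.1328, 0.1214]
ee_rot: [[0.095, -0.995, -0.002], [-0.995, -0.095, 0.0], [-0.0, 0.002, -1.0]]
wrist_force: [0.0, 0.2, -5.5]
gripper_width: 0.516
gripper_force: 30.4
```

```bash
python3 -m jog '0 0 0 -5 0;0 0 0 -4 0;0 0 0 0 0'; python3 -m jog '0 0 0 -4 0;0 0 0 -4 0;0 0 0 0 0'
```

```text
time_s: 26.32
tcp_pos: [0.6653, -0.1325, 0.1132]
ee_rot: [[0.096, -0.995, -0.001], [-0.995, -0.096, 0.0], [-0.0, 0.001, -1.0]]
wrist_force: [-0.0, 0.6, -5.7]
gripper_width: 0.516
gripper_force: 30.4
time_s: 26.7
tcp_pos: [0.6652, -0.1325, 0.1049]
ee_rot: [[0.096, -0.995, -0.001], [-0.995, -0.096, 0.0], [-0.0, 0.001, -1.0]]
wrist_force: [0.9, -0.0, -6.3]
gripper_width: 0.517
gripper_force: 30.4
```

```bash
python3 -m jog '0 0 0 -10 0;0 0 0 -12 0;0 0 0 -12 0;0 0 0 -10 0;0 0 0 0 0'; python3 -m jog '0 0 0 -4 0;0 0 0 -3 0;0 0 0 0 0'
```

```text
time_s: 27.32
tcp_pos: [0.665, -0.1324, 0.06]
ee_rot: [[0.096, -0.995, -0.002], [-0.995, -0.096, 0.0], [-0.0, 0.002, -1.0]]
wrist_force: [0.6, 1.7, -5.8]
gripper_width: 0.52
gripper_force: 30.4
time_s: 27.7
tcp_pos: [0.6659, -0.1326, 0.0551]
ee_rot: [[0.096, -0.995, 0.001], [-0.995, -0.096, -0.0], [0.0, -0.001, -1.0]]
wrist_force: [-0.2, 0.7, -3.5]
gripper_width: 0.516
gripper_force: 30.4
```

```bash
python3 -m jog '0 0 0 -1 0;1 0 0 0 0;1 0 0 0 0;1 0 0 0 0;1 0 0 0 0'; python3 -m jog '1 0 0 0 0;1 0 0 40 0;1 0 0 50 0;1 0 0 50 0;1 0 0 0 0'; python3 -m jog '1 -45 44 0 0;1 -45 44 0 0;1 -45 44 0 0;1 -45 44 0 0;1 -47 43 0 0';python3 -m jog '1 0 0 0 0;1 0 0 0 0'
python3 - <<'E'
from h import *
c=r.capture("top"); im=c["pixels"]; s=r.capture("scene")["pixels"]
cv2.imwrite("pics/s7.png",cv2.resize(s[150:400,100:450],None,fx=2,fy=2)[:,:,::-1])
E
```

```text
time_s: 28.32
tcp_pos: [0.6656, -0.1327, 0.0536]
ee_rot: [[0.096, -0.995, 0.0], [-0.995, -0.096, -0.0], [0.0, -0.0, -1.0]]
wrist_force: [-0.1, -0.4, -0.2]
gripper_width: 0.889
gripper_force: 0.0
time_s: 28.95
tcp_pos: [0.6683, -0.1329, 0.1996]
ee_rot: [[0.097, -0.995, 0.011], [-0.995, -0.097, -0.001], [0.002, -0.011, -1.0]]
wrist_force: [-0.5, 0.2, -0.7]
gripper_width: 1.004
gripper_force: 0.0
time_s: 29.58
tcp_pos: [0.4389, 0.0853, 0.1929]
ee_rot: [[0.096, -0.995, -0.001], [-0.995, -0.096, -0.0], [0.0, 0.001, -1.0]]
wrist_force: [0.4, 1.4, 1.1]
gripper_width: 1.006
gripper_force: 0.0
time_s: 29.82
tcp_pos: [0.4408, 0.0846, 0.1935]
ee_rot: [[0.097, -0.995, 0.0], [-0.995, -0.097, -0.0], [0.0, -0.0, -1.0]]
wrist_force: [-0.0, -0.2, 0.3]
gripper_width: 1.0
gripper_force: 0.0
```

View pics/s7.png

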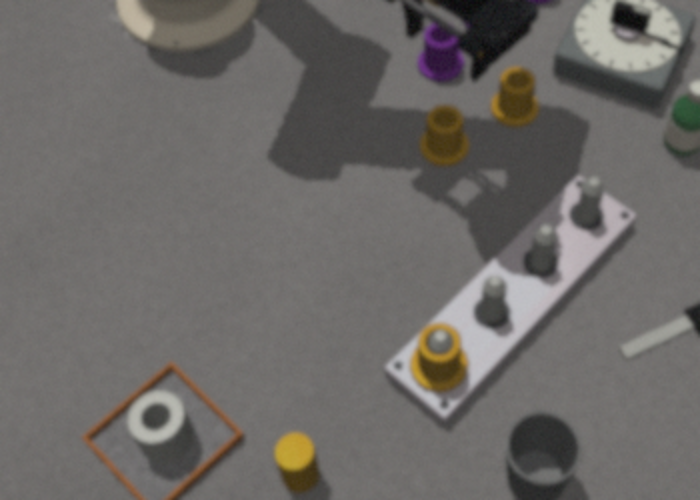

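Sleeve C sits on spindle 0, the master stands in the tray, and the pointer is on zero. Next is sleeve B.

```bash
python3 -m jog '1 -3 2 -40 0;1 0 0 -40 0;1 0 0 -40 0;1 0 0 -30 0;1 0 0 -14 0'; python3 -m jog '1 0 0 0 0;0 0 0 0 0;0 0 0 0 0;0 0 0 0 0;0 0 0 0 0';python3 -m jog '0 0 0 0 0;0 0 0 0 0;0 0 0 0 0'
```

```text
time_s: 30.55
tcp_pos: [0.4376, 0.0847, 0.0272]
ee_rot: [[0.093, -0.996, -0.003], [-0.996, -0.093, -0.002], [0.002, 0.004, -1.0]]
wrist_force: [-0.1, -1.0, 0.3]
gripper_width: 0.999
gripper_force: 0.0
time_s: 31.18
tcp_pos: [0.4378, 0.0866, 0.0299]
ee_rot: [[0.096, -0.995, 0.001], [-0.995, -0.096, 0.001], [-0.0, -0.001, -1.0]]
wrist_force: [0.2, 0.2, -0.3]
gripper_width: 0.634
gripper_force: 0.0
time_s: 31.55
tcp_pos: [0.4374, 0.0864, 0.0297]
ee_rot: [[0.096, -0.995, -0.0], [-0.995, -0.096, -0.0], [0.0, 0.0, -1.0]]
wrist_force: [-3.0, 1.3, 4.0]
gripper_width: 0.522
gripper_force: 30.0
```

```bash
python3 -m jog '0 0 0 20 0;0 0 0 35 0;0 0 0 40 0;0 0 0 30 0;0 0 0 0 0'; python3 -m jog '0 42 -9 0 0;0 42 -9 0 0;0 42 -9 0 0;0 42 -9 0 0;0 42 -8 0 0'; python3 -m jog '0 0 0 0 0;0 0 0 -12 0;0 0 0 -12 0;0 0 0 -8 0;0 0 0 0 0'; python3 -m jog '0 0 0 -5 0;0 0 0 -4 0;0 0 0 0 0'
```

```text
time_s: 32.17
tcp_pos: [0.4382, 0.0869, 0.1552]
ee_rot: [[0.096, -0.995, 0.003], [-0.995, -0.096, 0.002], [-0.002, -0.003, -1.0]]
wrist_force: [-0.2, 0.3, -6.8]
gripper_width: 0.52
gripper_force: 30.0
time_s: 32.8
tcp_pos: [0.647, 0.0418, 0.1497]
ee_rot: [[0.095, -0.995, -0.007], [-0.995, -0.095, -0.001], [-0.0, 0.007, -1.0]]
wrist_force: [-0.1, 0.7, -5.9]
gripper_width: 0.524
gripper_force: 30.0
time_s: 33.42
tcp_pos: [0.6467, 0.0425, 0.1215]
ee_rot: [[0.096, -0.995, -0.002], [-0.995, -0.096, -0.0], [0.0, 0.002, -1.0]]
wrist_force: [0.6, 0.1, -5.5]
gripper_width: 0.525
gripper_force: 30.0
time_s: 33.8
tcp_pos: [0.6476, 0.0424, 0.1133]
ee_rot: [[0.096, -0.995, -0.0], [-0.995, -0.096, 0.0], [-0.0, 0.0, -1.0]]
wrist_force: [0.4, -0.0, -5.8]
gripper_width: 0.522
gripper_force: 30.0
```

```bash
python3 -m jog '0 0 0 -4 0;0 0 0 -4 0;0 0 0 -3 0;0 0 0 0 0'; python3 -m jog '0 0 0 -8 0;0 0 0 -8 0;0 0 0 0 0'
```

```text
time_s: 34.3
tcp_pos: [0.6476, 0.0423, 0.1022]
ee_rot: [[0.096, -0.995, -0.001], [-0.995, -0.096, -0.0], [0.0, 0.001, -1.0]]
wrist_force: [0.6, 0.1, -6.9]
gripper_width: 0.517
gripper_force: 30.0
time_s: 34.67
tcp_pos: [0.6475, 0.0423, 0.0855]
ee_rot: [[0.096, -0.995, -0.001], [-0.995, -0.096, -0.0], [0.0, 0.001, -1.0]]
wrist_force: [1.2, -1.0, -6.2]
gripper_width: 0.52
gripper_force: 30.0
```

```bash
python3 -m jog '0 0 0 -10 0;0 0 0 -10 0;0 0 0 -6 0;0 0 0 -4 0;0 0 0 0 0'; python3 -m jog '0 0 0 -2 0;0 0 0 0 0'; python3 -m jog '1 0 0 0 0;1 0 0 0 0;1 0 0 0 0;1 0 0 0 0;1 0 0 0 0'; python3 -m jog '1 0 0 40 0;1 0 0 50 0;1 0 0 50 0;1 0 -40 0 0;1 0 -40 0 0';python3 - <<'E'
from h import *
c=r.capture("top"); im=c["pixels"]; H,S,V=cv2.split(cv2.cvtColor(im,cv2.COLOR_RGB2HSV))
for q in blobs((H>12)&(H<32)&(S>90)&(V>35),60):
    (x,y),R0=cv2.minEnclosingCircle(q);P=cast(c,cv2.convexHull(q)[:,0],.006); ce,R=fitc(P); print("brass",round(x),round(y),cv2.contourArea(q),ce.round(4),(R*1e3).round(1))
E
```

```text
time_s: 35.3
tcp_pos: [0.6475, 0.0424, 0.0561]
ee_rot: [[0.096, -0.995, -0.001], [-0.995, -0.096, -0.0], [0.0, 0.001, -1.0]]
wrist_force: [1.2, -0.0, -7.3]
gripper_width: 0.524
gripper_force: 30.0
time_s: 35.55
tcp_pos: [0.6476, 0.0424, 0.0549]
ee_rot: [[0.096, -0.995, -0.0], [-0.995, -0.096, -0.0], [0.0, 0.0, -1.0]]
wrist_force: [0.1, 0.2, -5.0]
gripper_width: 0.526
gripper_force: 30.0
time_s: 36.17
tcp_pos: [0.6478, 0.0424, 0.0547]
ee_rot: [[0.096, -0.995, 0.0], [-0.995, -0.096, 0.0], [0.0, -0.0, -1.0]]
wrist_force: [-0.4, 1.1, -0.1]
gripper_width: 0.964
gripper_force: 0.0
time_s: 36.8
tcp_pos: [0.6478, -0.0379, 0.1956]
ee_rot: [[0.097, -0.995, 0.002], [-0.995, -0.097, 0.001], [-0.0, -0.002, -1.0]]
wrist_force: [-0.6, -0.7, -0.0]
gripper_width: 0.997
gripper_force: 0.0
brass 584 415 6580.0 [ 0.1241 -0.6208] 119.9
brass 456 167 257.5 [ 0.6649 -0.3314] 21.6
brass 286 167 554.5 [0.6548 0.0448] 30.3
brass 368 159 571.5 [ 0.6757 -0.1368] 31.4
```

Run:
```python
from h import *
c=r.capture("scene"); im=c["pixels"]; H,S,V=cv2.split(cv2.cvtColor(im,cv2.COLOR_RGB2HSV))
for q in blobs((H>12)&(H<32)&(S>90)&(V>35),100):
    b=cv2.boundingRect(q); (x,y,w,h)=b
    if 300<x<400: print(b, "flange front/width centre", cast(c,[(x+w/2,y+h)],.0).round(4))
    # expected box of a sleeve at the old estimate
t=np.linspace(0,6.28,60); ring=lambda R,z:np.c_[.4541+R*np.cos(t),.199+R*np.sin(t),0*t+z]
p=proj(c,np.r_[ring(.032,0),ring(.032,.008),ring(.023,.06)]); print(p.min(0),p.max(0))
cv2.imwrite("pics/s8.png",im[:,:,::-1])
```

```text
(305, 312, 29, 34) flange front/width centre [[ 0.6797 -0.1464  0.    ]]
(357, 272, 26, 20) flange front/width centre [[0.6599 0.0336 0.    ]]
[345.45920563 182.77600892] [370.05861885 214.11844486]
```

The last view gave sleeve A's box as (346–370, 183–212), which matches the (0.454,0.199) prediction, so I'm fetching it.

```bash
python3 -m jog '1 -32 39 0 0;1 -32 40 0 0;1 -32 40 0 0;1 -32 40 0 0;1 -33 40 0 0'; python3 -m jog '1 -33 38 0 0;1 0 0 0 0;1 0 0 0 0'
python3 - <<'E'
from h import *
c=r.capture("scene"); im=c["pixels"]; H,S,V=cv2.split(cv2.cvtColor(im,cv2.COLOR_RGB2HSV))
for q in blobs((H>12)&(H<32)&(S>90)&(V>35),100):
    print(cv2.boundingRect(q))
E
```

```text
time_s: 37.52
tcp_pos: [0.4855, 0.163, 0.1947]
ee_rot: [[0.096, -0.995, 0.0], [-0.995, -0.096, 0.0], [-0.0, -0.0, -1.0]]
wrist_force: [0.5, -0.5, 0.5]
gripper_width: 0.999
gripper_force: 0.0
time_s: 37.9
tcp_pos: [0.4537, 0.1998, 0.1947]
ee_rot: [[0.097, -0.995, 0.0], [-0.995, -0.097, 0.0], [-0.0, -0.0, -1.0]]
wrist_force: [-0.5, 0.3, -0.7]
gripper_width: 0.995
gripper_force: 0.0
(251, 423, 82, 57)
(237, 366, 22, 30)
(306, 312, 28, 34)
(0, 261, 57, 77)
(357, 259, 26, 33)
(345, 184, 25, 30)
(618, 86, 22, 37)
(543, 64, 29, 31)
(0, 52, 46, 114)
(13, 9, 93, 48)
```

Box (345,184)–(370,214) matches the prediction exactly, so I'm grasping it.

```bash
python3 -m jog '1 0 0 -40 0;1 0 0 -40 0;1 0 0 -40 0;1 0 0 -30 0;1 0 0 -15 0'; python3 -m jog '1 0 0 0 0;0 0 0 0 0;0 0 0 0 0;0 0 0 0 0;0 0 0 0 0';python3 -m jog '0 0 0 0 0;0 0 0 0 0;0 0 0 0 0'; python3 -m jog '0 0 0 20 0;0 0 0 35 0;0 0 0 40 0;0 0 0 30 0;0 0 0 0 0'
```

```text
time_s: 38.58
tcp_pos: [0.4538, 0.1977, 0.0275]
ee_rot: [[0.093, -0.996, -0.002], [-0.996, -0.093, -0.002], [0.002, 0.003, -1.0]]
wrist_force: [-0.8, -0.5, 0.9]
gripper_width: 0.999
gripper_force: 0.0
time_s: 39.2
tcp_pos: [0.4538, 0.1996, 0.03]
ee_rot: [[0.096, -0.995, 0.001], [-0.995, -0.096, 0.001], [-0.001, -0.001, -1.0]]
wrist_force: [-0.2, 0.6, -0.5]
gripper_width: 0.633
gripper_force: 0.0
time_s: 39.58
tcp_pos: [0.4535, 0.1995, 0.0297]
ee_rot: [[0.096, -0.995, -0.0], [-0.995, -0.096, -0.0], [0.0, 0.0, -1.0]]
wrist_force: [-1.2, 0.4, 3.7]
gripper_width: 0.522
gripper_force: 30.0
time_s: 40.2
tcp_pos: [0.4542, 0.2, 0.1554]
ee_rot: [[0.096, -0.995, 0.003], [-0.995, -0.096, 0.003], [-0.003, -0.003, -1.0]]
wrist_force: [-0.0, -0.3, -5.7]
gripper_width: 0.525
gripper_force: 30.0
```

```bash
python3 -m jog '0 37 -14 0 0;0 37 -14 0 0;0 37 -14 0 0;0 37 -14 0 0;0 37.5 -13.5 0 0'; python3 -m jog '0 0 0 0 0;0 0 0 -12 0;0 0 0 -12 0;0 0 0 -8 0;0 0 0 0 0'; python3 -m jog '0 0 0 -5 0;0 0 0 -4 0;0 0 0 0 0';  python3 -m jog '0 0 0 -4 0;0 0 0 -4 0;0 0 0 -3 0;0 0 0 0 0'
```

```text
time_s: 40.83
tcp_pos: [0.6384, 0.1289, 0.15]
ee_rot: [[0.095, -0.995, -0.007], [-0.995, -0.095, -0.001], [0.001, 0.007, -1.0]]
wrist_force: [0.5, 0.8, -5.3]
gripper_width: 0.526
gripper_force: 30.0
time_s: 41.45
tcp_pos: [0.6382, 0.13, 0.1214]
ee_rot: [[0.097, -0.995, -0.002], [-0.995, -0.097, -0.001], [0.001, 0.002, -1.0]]
wrist_force: [0.4, 0.1, -5.6]
gripper_width: 0.525
gripper_force: 30.0
time_s: 41.82
tcp_pos: [0.6394, 0.1303, 0.1134]
ee_rot: [[0.096, -0.995, 0.001], [-0.995, -0.096, 0.001], [-0.001, -0.001, -1.0]]
wrist_force: [0.5, 0.5, -6.6]
gripper_width: 0.526
gripper_force: 30.0
time_s: 42.32
tcp_pos: [0.6396, 0.1303, 0.1024]
ee_rot: [[0.096, -0.995, 0.001], [-0.995, -0.096, 0.001], [-0.001, -0.001, -1.0]]
wrist_force: [1.3, 2.2, -6.8]
gripper_width: 0.528
gripper_force: 30.0
```

```bash
python3 -m jog '0 0 0 -8 0;0 0 0 -8 0;0 0 0 -10 0;0 0 0 -10 0;0 0 0 0 0'; python3 -m jog '0 0 0 -8 0;0 0 0 -3 0;0 0 0 -1 0;0 0 0 0 0'; python3 -m jog '1 0 0 0 0;1 0 0 0 0;1 0 0 0 0;1 0 0 0 0;1 0 0 0 0'; python3 -m jog '1 0 0 40 0;1 0 0 50 0;1 0 0 50 0;1 0 -50 0 0;1 0 -50 0 0'
```

```text
time_s: 42.95
tcp_pos: [0.6396, 0.1305, 0.0649]
ee_rot: [[0.096, -0.995, 0.001], [-0.995, -0.096, 0.001], [-0.001, -0.001, -1.0]]
wrist_force: [5.3, 3.7, -9.6]
gripper_width: 0.526
gripper_force: 30.0
time_s: 43.45
tcp_pos: [0.6398, 0.1304, 0.0549]
ee_rot: [[0.096, -0.995, 0.002], [-0.995, -0.096, 0.001], [-0.001, -0.002, -1.0]]
wrist_force: [3.3, 5.2, -1.7]
gripper_width: 0.525
gripper_force: 30.0
time_s: 44.08
tcp_pos: [0.639, 0.1297, 0.0545]
ee_rot: [[0.096, -0.995, -0.0], [-0.995, -0.096, -0.0], [0.0, 0.0, -1.0]]
wrist_force: [0.3, 0.1, 0.1]
gripper_width: 0.965
gripper_force: 0.0
time_s: 44.7
tcp_pos: [0.6392, 0.0295, 0.1956]
ee_rot: [[0.098, -0.995, 0.002], [-0.995, -0.098, 0.001], [-0.0, -0.002, -1.0]]
wrist_force: [-0.2, -0.0, -0.3]
gripper_width: 0.998
gripper_force: 0.0
```

```bash
python3 -m jog '1 0 -50 0 0;1 0 -50 0 0;1 0 -50 0 0;1 -10 -50 0 0;1 -10 -50 0 0'; python3 -m jog '1 -20 -50 0 0;1 -20 -50 0 0;1 0 0 0 0;1 0 0 0 0'
python3 - <<'E'
from h import *
c=r.capture("scene"); im=c["pixels"]
a=cv2.resize(im[130:430,130:470],None,fx=1.9,fy=1.9,interpolation=cv2.INTER_CUBIC); cv2.imwrite("pics/s9.png",a[:,:,::-1])
H,S,V=cv2.split(cv2.cvtColor(im,cv2.COLOR_RGB2HSV))
bb=[cv2.boundingRect(q) for q in blobs((H>12)&(H<32)&(S>90)&(V>35),100)]
t=np.linspace(0,6.28,60)
for x,y in ((.665,-.1325),(.6481,.0427),(.6397,.1302)):
    ring=lambda R,z:np.c_[x+R*np.cos(t),y+R*np.sin(t),0*t+z]
    p=proj(c,np.r_[ring(.032,.025),ring(.032,.033),ring(.023,.085)]);e=np.r_[p.min(0),p.max(0)-p.min(0)]
    print(e.round(1),min(bb,key=lambda b:abs(np.array(b)-e).sum()))
E
```

```text
time_s: 45.32
tcp_pos: [0.6186, -0.2217, 0.1945]
ee_rot: [[0.096, -0.995, -0.0], [-0.995, -0.096, -0.0], [-0.0, 0.0, -1.0]]
wrist_force: [-0.4, -0.7, 0.6]
gripper_width: 1.0
gripper_force: 0.0
time_s: 45.82
tcp_pos: [0.579, -0.32, 0.1944]
ee_rot: [[0.096, -0.995, -0.0], [-0.995, -0.096, 0.0], [-0.0, 0.0, -1.0]]
wrist_force: [0.6, 0.3, 0.5]
gripper_width: 0.998
gripper_force: 0.0
[305.  310.4  29.4  35.9] (305, 312, 29, 34)
[356.3 258.7  27.9  34.4] (357, 236, 49, 56)
[379.6 235.3  27.3  33.7] (357, 236, 49, 56)
```

View pics/s9.png

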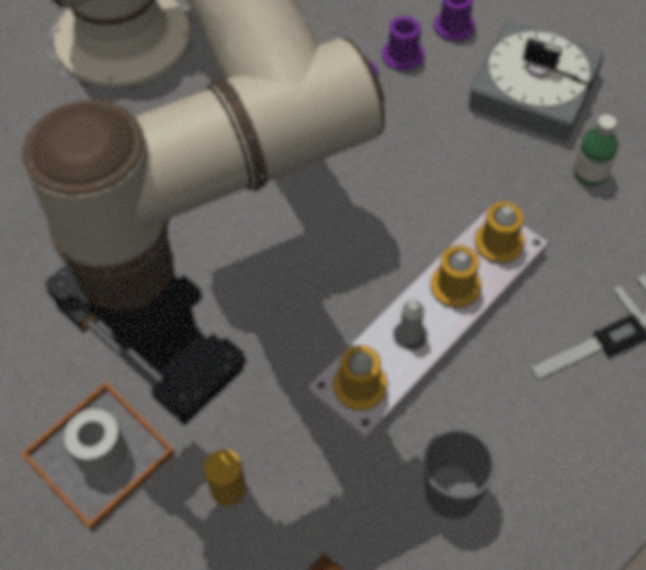

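All three brass sleeves sit flat on their spindles: (357,375), (457,275) and (500,230) in the crop. The master stands in its tray, the pointer is on zero, and the slug and bottle are in place.

```bash
python3 -c "
from station import r; print(r.finish_job())"
```

```text
the job is handed in; nothing more can be done
None
```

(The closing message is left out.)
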